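# Refit the relay and hold the sprung access panel shut on the cold-store alarm unit

## Task

Pick up the loose plug-in relay and plug it fully home in the socket inside the open alarm control unit, then swing the unit's hinged access panel shut so that it rests on its spring plungers. Next turn the quarter-turn fastener on the panel until its slot lines up with the two index marks, then press the panel down fully home against the frame and finish while still holding it pressed there. Leave the jar, the carton and the screwdriver where they are.

Things in the scene. Friction and masses are not known exactly. Their poses are not given: they have to be found in the camera images.
- relay_center (a point): Loose plug-in relay, 54 mm tall, 80 g, standing on its plug: grey body 36 (x) by 28 (y) by 40 mm tall, below it a centred black plug 28 (x) by 20 (y) by 14 mm long. Point at mid height, 27 mm above the foot; z up. Same after a half turn. Grip it across its y (28 mm), about 10 mm above this point, so that the fingertips clear the socket block.
- socket_mouth (a point): Centre of the mouth of the black socket block (44 x 44 mm, 24 mm tall) on the unit's floor; the mouth is 30 mm above the counter. Hole 30 (x) by 22 (y) mm, 16 mm deep, chamfered; axes as the unit's. The relay enters from above, long side along x, either way round, until its body sits on the block: relay_center is then 13 mm above this point.
- unit: Alarm control unit: open-topped grey box fixed on the counter, 180 (x) by 200 (y) by 80 mm high, walls 5 mm. Origin under its centre, z up, -x its front (to the robot). Socket at its centre. The panel's hinge runs along y at x = +80 mm, 80 mm up. Two spring plungers at x = -70, y = +-80 mm stand 11 mm above the rim.
- panel_hinge (a joint): Panel angle: 0 home on the frame, 0.075 resting on the plungers, 1.57 upright, 1.9 back stop; starts 1.65 to 1.9. Stays open past upright; pushed forward below 1.0 it sinks by itself softly onto the plungers within 2 s. From there, home takes about 12 N down at the fastener; it springs back if let go. With the fastener out of line its tongue blocks the panel at about 0.045.
- panel: Access panel, bare metal sheet, 0.25 kg, origin on the hinge axis: in its frame it spans x 0 to -170 mm (away from the hinge), y +-100 mm, underside z = 0, outer face z = 5 mm. Shut, its axes are the unit's; open, the outer face looks to the back (+x of the unit). Two dark index marks on the outer face lie on the line x = -135 mm, 25 to 47 mm either side of the fastener.
- fastener (a joint): Turn of the fastener, counterclockwise positive seen from above with the panel shut. 0 = slot in line with the index marks (parallel to the hinge). Starts at 0.75 to 1.45, so turn it clockwise to 0; no stop or click there (range -0.3 to 1.6). Light friction; stays where left.
- fastener_grip (a point): Wing of the quarter-turn fastener, on the panel at x = -135 mm, y = 0: a bar 10 mm thick, 40 mm long, 22 mm tall on a 36 mm disc, its top 26 mm above the panel's outer face, the slot along its top. Point on the turning axis, 15 mm above the outer face; y along wing and slot, x across, z the turning axis (up when shut).
- pill_jar: Bystander: white jar 44 mm across, 70 mm tall, standing; origin under its centre. It and the relay may swap places.
- carton: Bystander: medicine carton 60 x 100 x 45 mm lying to the left; origin under its centre.
- screwdriver: Bystander: screwdriver lying crosswise at the left, about 200 mm long; origin under its middle.
Mind the look-alikes: they are no part of the job. Of the things that look like the part that bears relay_center, the smaller one is meant.

How it is judged:
On the way, in this order (a step that is already met when the one before it is completed fails the run):
1. the relay is plugged fully home in the socket (horizontal distance between relay_center and socket_mouth below 0.004 m and z of relay_center in the frame of socket_mouth below 0.016 m and angle between the x axis of relay_center and the x axis of socket_mouth, either way round below 0.12 rad), for 0.2 s.
2. the panel is swung shut onto its plungers (value of joint panel_hinge below 0.11 rad), for 0.2 s.
3. with the panel shut on its plungers, the fastener's slot is turned in line with the index marks (value of joint fastener between -0.2 and 0.2 rad and value of joint panel_hinge below 0.11 rad), for 0.1 s.
At the end, for the whole second after the job is handed in: The robot's fingers press on the panel or its fastener with more than 3 N and hold the panel home (hinge below 0.02 rad, about 3 mm at the front edge), the fastener's slot is within 0.2 rad of the index marks, and the relay is still seated (within 4 mm sideways, 3 mm of full depth, 0.12 rad) (all of step 1 and value of joint panel_hinge below 0.02 rad and contact force between the fingers and panel above 3 N and value of joint fastener between -0.2 and 0.2 rad); the arm keeps its last pose, push and grip.
It fails at once if the jar, the carton or the screwdriver is pushed more than 40 mm away or the jar is knocked over (distance of any of pill_jar, carton, screwdriver from where it was at the start of the episode above 0.04 m or angle between pill_jar's own z axis and vertical above 0.5 rad).
It also fails if it takes over 61 s, if anything falls off the work surface, if the arm or the gripper's body presses on something with over 40 N, if the wrist force passes 120 N, or if a joint passes its speed limit or range.

## Robot

A 6-joint arm with a two-finger parallel gripper is mounted at the origin on the work surface. World frame = base frame: x ahead of the robot, y to its left, z up, the work surface at z = 0. Lengths are in m, angles in rad, forces in N, time in s.
With the tool pointing down it reaches from about 0.3 to 0.775 m from the base axis. Payload 14.6 kg.
Tool frame: the origin (TCP) lies midway between the tips of the shut fingers; the grasp point (between the pads) lies 19 mm behind it (ctrl.grip_depth is the distance from the TCP to the grasp point, in m); z points along the fingers, x is the direction in which the jaws open and shut, and the axes are right-handed (so a half turn about z gives the same grasp; the last joint's range is limited). The gripper opens to 94 mm and grips with 3 to 60 N. Pads are 16 mm wide; open, the fingers measure 119 mm over their backs; the gripper's body (75 mm by 177 mm) begins 78 mm behind the grasp point.
Start: joints at [1.198, 0.3, 1.521, -0, 1.321, -0.067], TCP at [0.166, 0.524, 0.205] pointing down, gripper open.
Joint ranges: [-3.03, 3.03], [-0.79, 2.21], [0.23, 2.52], [-1.04, 4.18], [0, 3.07], [-2.55, 2.55]. Speed limits (rad/s): [2.22, 2.22, 2.57, 3.14, 3.14, 3.14].

## Interface

Orientations are given as [roll, pitch, yaw] about the fixed x, y, z axes, in that order (R = Rz(yaw) Ry(pitch) Rx(roll)).
In Python, from station import ctrl gives the robot as it stands.
- The arm moves only by the tool play_rows, never from a script. Its argument "steps" is a list that holds one entry, the list of rows, each a list of 7 numbers: the shift along the tool's x, y, z in cm, then the turn, a rotation vector about the tool's x, y, z in rad, then the opening, from 0 (shut) to 1 (fully open). In form: [[[x, y, z, ax, ay, az, hand], ...]]. A call has 1 to 20 rows; each row is the pose to reach, as a shift and turn from the pose measured when the call began, along the tool's axes at that moment; what a row does not reach only later rows make up. A row lasts 1/12 s, in which the tool goes at most 41.7 mm and 7.16 degrees, less where a joint would pass 70% of its speed; a pose out of reach is approached as far as the arm can. A call with a gripper value outside its range is refused whole. The fingers move at their own pace and stop on an object; "force" is the grip in N (left out, the last holds). Time passes only in rows, so rows that repeat a pose let the fingers close. It gives the time, the measured TCP pose, the force and the opening at its end, in the units of the state.
- ctrl.get_obs(): the state, without advancing time (a new reading comes with each control period).
- ctrl.camera(name): name is "side" or "top" or "wrist"; returns a dict with "frame" (480x640x3 uint8, blue, green, red), "fovy" (degrees; the focal length in pixels is half the picture's height over the tangent of half this angle, whatever the lens; pixels are square), "cx", "cy" (the principal point, pixels), "world_to_cam" (4x4, takes a point from world to camera coordinates). Camera axes: x right, y up, looking along -z (the intrinsics and any distortion apply to the point x, -y, -z); pixel columns grow to the right and rows downward; lengths in m; the calibration is good to about 2 mm. A picture is of the moment at which its call begins. There is no depth.
- ctrl.hand_in(): hands the job in, once; it reports no verdict.
The state is a dict: "time_s": time; "qpos": joint angles; "joint_vel": joint speeds; "tau": joint torques, N m; "ee_pos": TCP position; "eef_rot": TCP orientation; "force": force on the tool from outside, world axes, zero at the start; "moment": the same for the moment, N m; "grip_width": finger opening in m.
Only numpy, scipy, OpenCV 4.12 (cv2) and the standard library are available. Lean on these libraries where they do the work, as an engineer would, in place of code of your own. Each camera call takes 0.05 s, during which the arm holds its last target. There are 200 camera calls.

## Working session

There is one attempt and no reset: what is moved stays moved. The work goes in short steps, Python scripts to look and compute and a tool call to move; the robot and the scene stay as the last step left them, time stands still between calls to the robot, and variables do not carry over. Pictures are saved under pics/ and viewed, about 8 in all and at most 12, crops included, and the job is handed in when it is done.

Besides the shell and the picture viewer there is one more tool, called after "Emit:" by a JSON object that holds its "api" and its "payload". play_rows: Moves the arm, as the interface text tells. Its arguments: {"type":"object","properties":{"steps":{"type":"array"},"force":{"type":"number"}},"required":["steps"]}

```bash
mkdir -p pics; ls; cat > h.py <<'E'
import numpy as np, cv2
from scipy.spatial.transform import Rotation as Ro
from station import ctrl
def snap(n,f):
    c=ctrl.camera(n); cv2.imwrite('pics/'+f,c['frame']); np.save('pics/'+f+'.npy',c,allow_pickle=True); return c
def load(f): return np.load('pics/'+f+'.npy',allow_pickle=True).item()
def foc(c): return c['frame'].shape[0]/2/np.tan(np.radians(c['fovy'])/2)
def ray(c,u,v):
    f=foc(c); M=np.linalg.inv(c['world_to_cam'])
    d=M[:3,:3]@np.array([(u-c['cx'])/f,-(v-c['cy'])/f,-1]); return M[:3,3],d
def onz(c,u,v,z):
    o,d=ray(c,u,v); return o+d*(z-o[2])/d[2]
def proj(c,p):
    q=c['world_to_cam']@np.append(p,1); f=foc(c)
    return np.array([c['cx']+f*q[0]/-q[2], c['cy']-f*q[1]/-q[2]])
E
python3 - <<'E'
from h import *
for n in ['top','side','wrist']:
    c=snap(n,n+'0.png'); print(n,{k:(v if k!='world_to_cam' else np.linalg.inv(v).round(3).tolist()) for k,v in c.items() if k!='frame'})
print(ctrl.get_obs())
E
```

```text
pics
top {'fovy': 54.49475253922231, 'cx': 323.1121251417426, 'cy': 244.5019683131005, 'world_to_cam': [[-0.029, 0.998, -0.06, 0.424], [-1.0, -0.03, -0.008, 0.022], [-0.01, 0.06, 0.998, 1.035], [0.0, 0.0, 0.0, 1.0]]}
side {'fovy': 51.89675312743547, 'cx': 328.3164430848924, 'cy': 233.75797583779038, 'world_to_cam': [[0.969, 0.109, -0.224, 0.272], [-0.248, 0.511, -0.823, -0.785], [0.025, 0.853, 0.522, 0.622], [0.0, 0.0, 0.0, 1.0]]}
wrist {'fovy': 67.57934349863685, 'cx': 320.04744702773206, 'cy': 245.92652106552433, 'world_to_cam': [[0.302, -0.927, -0.221, 0.101], [0.953, 0.294, 0.071, 0.544], [-0.001, -0.232, 0.973, 0.383], [0.0, 0.0, 0.0, 1.0]]}
{'time_s': 0.15, 'qpos': array([ 1.19838314e+00,  3.00347560e-01,  1.52142793e+00, -2.00027919e-05,
        1.32069816e+00, -6.65764548e-02]), 'joint_vel': array([ 0.00088507, -0.00103036, -0.00163517, -0.00152934,  0.000301  ,
       -0.00023397]), 'tau': array([-5.83726296e-05, -5.31956148e+01, -3.52824283e+01,  7.07900478e-02,
        2.36239540e-02, -6.05178798e-05]), 'ee_pos': array([0.16552391, 0.52429533, 0.20501889]), 'eef_rot': array([-3.14155338e+00,  8.80328081e-04,  1.26496457e+00]), 'force': array([-0.43294685, -0.41923594,  1.22402877]), 'moment': array([ 0.02549225, -0.04177308, -0.01507684]), 'grip_width': 0.09386717694760612}
```

View pics/top0.png

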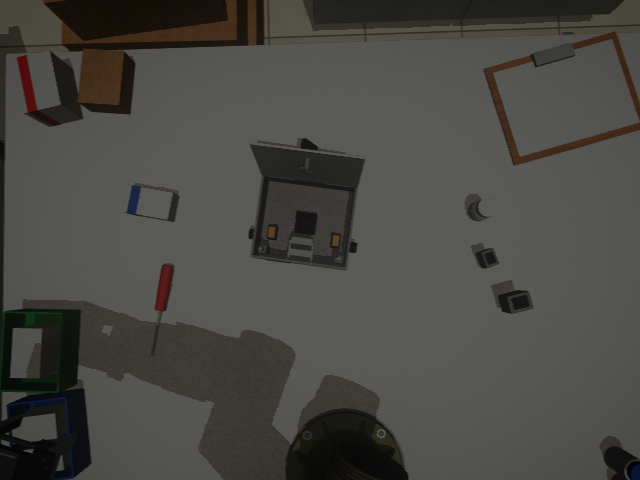

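View pics/side0.png

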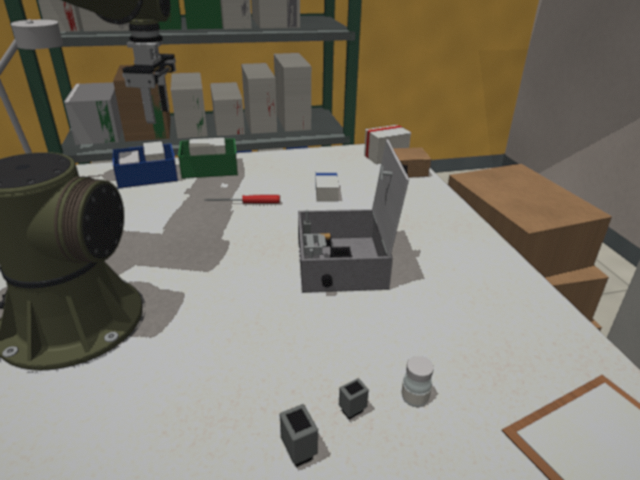

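Top view: a jar at (478,207) and two grey blocks with dark tops, a smaller one at (487,258) and a larger one at (517,300). In the side view they are at (353,398) and (299,433). I'll choose the smaller one at (487,258) and check it close up.

```bash
python3 - <<'E'
from h import *
t=load('top0.png'); s=load('side0.png')
print('relay top',onz(t,487,257,.054), 'side base',onz(s,353,410,0.02),'big',onz(t,517,300,.07))
for u,v in [(252,256),(347,268)]: print('front corners',onz(t,u,v,.08))
print('socket',onz(t,306,222,.03))
b=lambda im,x,y,w,h,k: cv2.resize(cv2.convertScaleAbs(im[y:y+h,x:x+w],alpha=1.8),(w*k,h*k),interpolation=cv2.INTER_CUBIC)
A=b(t['frame'],455,180,90,140,4);B=b(t['frame'],240,135,130,140,4)[:, :520-80]
B=b(t['frame'],240,135,110+15,140,3)
C=np.zeros((560,760,3),np.uint8);C[:560,:360]=A;C[:420,370:370+375]=B
cv2.imwrite('pics/crop1.png',C)
E
```

```text
relay top [ 0.4464268 -0.3125319  0.054    ] side base [ 0.44213908 -0.32698254  0.02      ] big [ 0.35615796 -0.36388651  0.07      ]
front corners [0.46213823 0.17657614 0.08      ]
front corners [ 0.43181747 -0.01740262  0.08      ]
socket [0.53435187 0.06605669 0.03      ]
```

View pics/crop1.png

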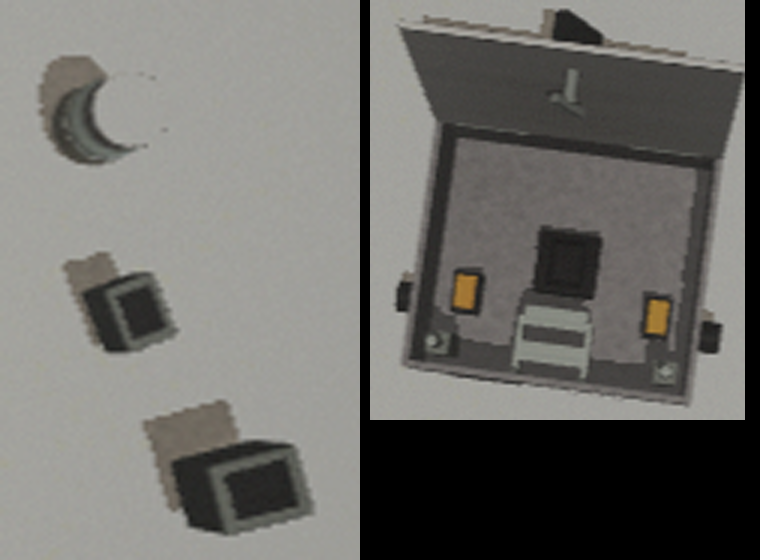

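Both blocks are in the crop. The smaller one, centred at crop (139,312), i.e. top (490,258), is the relay, with a yaw of about 0.42. The larger one at (517,300) is the decoy. Next I'll compute the move to above the relay.

```bash
cat >> h.py <<'E'
def mv(p,yaw,tilt=0,start=None):
    """tool-axis shift (cm) and rotvec to reach p with tool down, tool-x at yaw"""
    o=ctrl.get_obs(); R0=Ro.from_euler('xyz',o['eef_rot']); R1=Ro.from_euler('xyz',[np.pi,0,yaw])
    d=R0.inv().apply(np.array(p)-o['ee_pos'])*100; r=(R0.inv()*R1).as_rotvec()
    print(np.round(d,2).tolist(),np.round(r,3).tolist(),'t',round(o['time_s'],2)); return d,r
E
python3 - <<'E'
from h import *
t=load('top0.png'); p=onz(t,489.8,258,.054); print(p)
mv([.38,.15,.26],.5); mv([p[0],p[1],.2],-1.15)
E
```

```text
[ 0.44415837 -0.31827332  0.054     ]
[-29.24, 31.72, -5.47] [0.0, 0.001, 0.765] t 0.15
[-71.96, 51.94, 0.56] [0.001, 0.0, 2.415] t 0.15
```

Emit:
{"api": "play_rows", "payload": {"steps": [[[-29.2, 31.7, -5.5, 0, 0, 0.77, 1], [-29.2, 31.7, -5.5, 0, 0, 0.77, 1], [-29.2, 31.7, -5.5, 0, 0, 0.77, 1], [-29.2, 31.7, -5.5, 0, 0, 0.77, 1], [-29.2, 31.7, -5.5, 0, 0, 0.77, 1], [-29.2, 31.7, -5.5, 0, 0, 0.77, 1], [-29.2, 31.7, -5.5, 0, 0, 0.77, 1], [-29.2, 31.7, -5.5, 0, 0, 0.77, 1], [-72, 52, 0.6, 0, 0, 2.41, 1], [-72, 52, 0.6, 0, 0, 2.41, 1], [-72, 52, 0.6, 0, 0, 2.41, 1], [-72, 52, 0.6, 0, 0, 2.41, 1], [-72, 52, 0.6, 0, 0, 2.41, 1], [-72, 52, 0.6, 0, 0, 2.41, 1], [-72, 52, 0.6, 0, 0, 2.41, 1], [-72, 52, 0.6, 0, 0, 2.41, 1], [-72, 52, 0.6, 0, 0, 2.41, 1], [-72, 52, 0.6, 0, 0, 2.41, 1], [-72, 52, 0.6, 0, 0, 2.41, 1], [-72, 52, 0.6, 0, 0, 2.41, 1]]]}}

```text
time_s: 1.82
ee_pos: [0.4303, -0.2527, 0.2052]
eef_rot: [3.141, -0.0, -1.012]
force: [0.9, -0.0, -0.0]
grip_width: 0.0941
```

```bash
python3 - <<'E'
from h import *
mv([.444,-.318,.2],-1.15); print(ctrl.get_obs()['qpos'])
E
```

```text
[6.26, 2.31, 0.52] [0.001, -0.0, 0.138] t 1.82
[-6.03888748e-01  1.86322860e-01  1.66266170e+00 -7.83707239e-04
  1.29243928e+00  4.07905924e-01]
```

Emit:
{"api": "play_rows", "payload": {"steps": [[[6.3, 2.3, 0.5, 0, 0, 0.14, 1], [6.3, 2.3, 0.5, 0, 0, 0.14, 1], [6.3, 2.3, 0.5, 0, 0, 0.14, 1], [6.3, 2.3, 0.5, 0, 0, 0.14, 1], [6.3, 2.3, 0.5, 0, 0, 0.14, 1], [6.3, 2.3, 0.5, 0, 0, 0.14, 1]]]}}

```text
time_s: 2.32
ee_pos: [0.4443, -0.3173, 0.2004]
eef_rot: [3.141, -0.001, -1.15]
force: [0.1, 0.4, -0.3]
grip_width: 0.0941
```

```bash
python3 - <<'E'
from h import *
c=snap('wrist','w1.png'); print(proj(c,[.444,-.318,.054])); print(ctrl.get_obs()['ee_pos'])
E
```

```text
[320.07879555 234.81864253]
[ 0.44437429 -0.31734869  0.20058564]
```

View pics/w1.png

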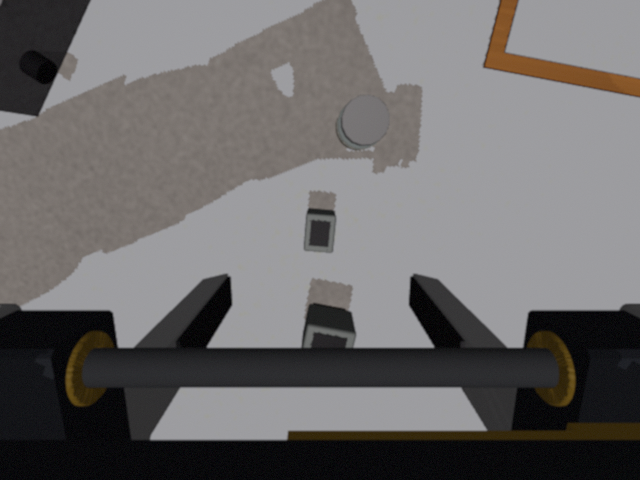

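The wrist view shows the small relay at (320,231), 4 px from the prediction, with the decoy at (329,325) and the jar at (363,122). I'll measure the centre and yaw from the dark patch on its top.

```bash
python3 - <<'E'
from h import *
c=load('w1.png'); g=cv2.cvtColor(c['frame'],6)[195:265,290:350]
for T in (60,75,90):
    m=(g<T).astype(np.uint8); n,l,st,ce=cv2.connectedComponentsWithStats(m,connectivity=4)
    for i in range(1,n):
        if st[i,4]>150:
            k=cv2.findContours((l==i).astype(np.uint8),0,1)[0][0]; r=cv2.minAreaRect(k); 
            b=cv2.boxPoints(r)+[290,195]; W=np.array([onz(c,*q,.054)[:2] for q in b])
            e=[W[1]-W[0],W[2]-W[1]]; e.sort(key=np.linalg.norm)
            cc=onz(c,*(ce[i]+[290,195]),.054)
            print(T,ce[i]+[290,195],st[i,4],cc.round(4),[round(np.linalg.norm(q),4) for q in e],'yaw x',np.arctan2(e[1][1],e[1][0]))
E
```

```text
60 [319.33488372 232.99302326] 430 [ 0.4453 -0.3167  0.054 ] [np.float64(0.0164), np.float64(0.0225)] yaw x 0.3101785937345134
75 [319.24468085 232.89361702] 470 [ 0.4453 -0.3166  0.054 ] [np.float64(0.0171), np.float64(0.0238)] yaw x 0.3238888611022386
90 [320.27118644 211.81920904] 177 [ 0.4636 -0.3095  0.054 ] [np.float64(0.006), np.float64(0.0248)] yaw x -1.2256871923210415
90 [319.35867446 232.98050682] 513 [ 0.4453 -0.3167  0.054 ] [np.float64(0.018), np.float64(0.0248)] yaw x 0.314796657113958
```

Emit:
{"api": "play_rows", "payload": {"steps": [[[0, -0.1, 10, 0, 0, 0.09, 0.7], [0, -0.1, 10, 0, 0, 0.09, 0.7], [0, -0.1, 10, 0, 0, 0.09, 0.7], [0, -0.1, 15, 0, 0, 0.09, 0.7], [0, -0.1, 18.2, 0, 0, 0.09, 0.7], [0, -0.1, 18.2, 0, 0, 0.09, 0.7], [0, -0.1, 18.2, 0, 0, 0.09, 0.7], [0, -0.1, 18.2, 0, 0, 0.09, 0], [0, -0.1, 18.2, 0, 0, 0.09, 0], [0, -0.1, 18.2, 0, 0, 0.09, 0], [0, -0.1, 18.2, 0, 0, 0.09, 0], [0, -0.1, 18.2, 0, 0, 0.09, 0], [0, -0.1, 18.2, 0, 0, 0.09, 0], [0, -0.1, 18.2, 0, 0, 0.09, 0]]], "force": 25}}

```text
time_s: 3.53
ee_pos: [0.4454, -0.3172, 0.0191]
eef_rot: [-3.142, -0.001, -1.24]
force: [-1.5, 0.5, 4.5]
grip_width: 0.028
```

```bash
python3 - <<'E'
from h import *
mv([.4455,-.317,.22],-1.15);mv([.42,-.1,.25],0.2); mv([.536,.066,.20],1.417)
E
```

```text
[0.01, -0.01, -20.09] [0.0, -0.001, -0.09] t 3.53
[-21.34, -4.65, -23.12] [0.001, -0.001, -1.44] t 3.53
[-33.28, -21.01, -18.14] [0.002, -0.001, -2.657] t 3.53
```

Emit:
{"api": "play_rows", "payload": {"steps": [[[0, 0, -20, 0, 0, 0, 0], [0, 0, -20, 0, 0, 0, 0], [0, 0, -20, 0, 0, 0, 0], [0, 0, -20, 0, 0, 0, 0], [0, 0, -20, 0, 0, 0, 0], [-21.3, -4.6, -23, 0, 0, -1.44, 0], [-21.3, -4.6, -23, 0, 0, -1.44, 0], [-21.3, -4.6, -23, 0, 0, -1.44, 0], [-21.3, -4.6, -23, 0, 0, -1.44, 0], [-21.3, -4.6, -23, 0, 0, -1.44, 0], [-21.3, -4.6, -23, 0, 0, -1.44, 0], [-21.3, -4.6, -23, 0, 0, -1.44, 0], [-21.3, -4.6, -23, 0, 0, -1.44, 0], [-21.3, -4.6, -23, 0, 0, -1.44, 0], [-21.3, -4.6, -23, 0, 0, -1.44, 0], [-21.3, -4.6, -23, 0, 0, -1.44, 0], [-21.3, -4.6, -23, 0, 0, -1.44, 0], [-21.3, -4.6, -23, 0, 0, -1.44, 0]]]}}

```text
time_s: 5.03
ee_pos: [0.4196, -0.1005, 0.2487]
eef_rot: [3.14, 0.0, 0.203]
force: [-0.4, -0.3, -1.5]
grip_width: 0.0278
```

```bash
python3 - <<'E'
from h import *
mv([.536,.066,.20],1.417);mv([.51,.07,.20],1.417)
E
```

```text
[14.76, -13.97, 4.85] [0.001, 0.001, -1.214] t 5.03
[12.29, -14.88, 4.85] [0.001, 0.001, -1.214] t 5.03
```

Emit:
{"api": "play_rows", "payload": {"steps": [[[14.8, -14, 4.8, 0, 0, -1.21, 0], [14.8, -14, 4.8, 0, 0, -1.21, 0], [14.8, -14, 4.8, 0, 0, -1.21, 0], [14.8, -14, 4.8, 0, 0, -1.21, 0], [14.8, -14, 4.8, 0, 0, -1.21, 0], [14.8, -14, 4.8, 0, 0, -1.21, 0], [14.8, -14, 4.8, 0, 0, -1.21, 0], [14.8, -14, 4.8, 0, 0, -1.21, 0], [14.8, -14, 4.8, 0, 0, -1.21, 0], [14.8, -14, 4.8, 0, 0, -1.21, 0], [14.8, -14, 4.8, 0, 0, -1.21, 0], [14.8, -14, 4.8, 0, 0, -1.21, 0]]]}}

```text
time_s: 6.03
ee_pos: [0.5363, 0.0664, 0.2004]
eef_rot: [3.141, 0.001, 1.408]
force: [0.6, -0.5, -1.1]
grip_width: 0.028
```

```bash
python3 - <<'E'
from h import *
c=snap('wrist','w2.png'); print(proj(c,[.535,.066,.03])); print(ctrl.get_obs()['ee_pos'],ctrl.get_obs()['eef_rot'])
E
```

```text
[320.35872297 228.80980716]
[0.5362751  0.06639458 0.20046672] [3.14136135e+00 1.16043028e-03 1.40807292e+00]
```

View pics/w2.png

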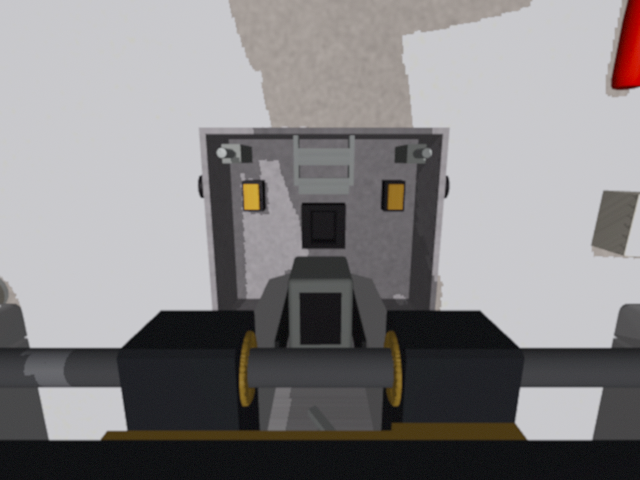

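The wrist view shows the unit's rim front edge level at row 130, running (200..448), the socket hole at about (323,226), and the held relay straight in the jaws at (321,310).

```bash
python3 - <<'E'
from h import *
c=load('w2.png'); g=cv2.cvtColor(c['frame'],6)
print(g[226,296:352].tolist()); print(g[196:256,323].tolist())
# rim outer front edge, subpixel by gradient
for lo,hi,ax in [(120,140,'f')]:
    pts=[]
    for u in range(210,440,5):
        col=g[lo:hi,u].astype(float); k=np.argmax(np.abs(np.diff(col))); pts.append((u,lo+k+.5))
    print(np.polyfit(*np.array(pts).T,1))
    fl=np.polyfit(*np.array(pts).T,1); a=onz(c,205,np.polyval(fl,205),.08);b=onz(c,443,np.polyval(fl,443),.08); print(a,b,'unit yaw',np.arctan2(-(b-a)[0],(b-a)[1]))
a=onz(c,200,129,.08);b=onz(c,448,129,.08);print(a,b,np.linalg.norm(a-b),(a+b)/2)
print('relay top',[onz(c,u,v,.2354) for u,v in [(290,350),(350,350),(289,277),(351,277)]])
E
```

```text
[153, 153, 152, 142, 118, 78, 39, 26, 26, 28, 28, 27, 30, 24, 22, 13, 21, 25, 27, 29, 28, 30, 26, 29, 28, 31, 27, 27, 27, 29, 28, 25, 27, 26, 28, 31, 27, 25, 18, 21, 18, 22, 29, 28, 28, 27, 27, 24, 38, 68, 94, 103, 105, 105, 103, 105]
[104, 105, 104, 103, 106, 105, 79, 36, 16, 22, 28, 28, 32, 28, 23, 18, 25, 26, 28, 28, 27, 28, 31, 27, 29, 27, 27, 26, 29, 26, 27, 29, 27, 31, 27, 28, 28, 28, 24, 26, 27, 28, 24, 12, 11, 12, 14, 16, 24, 23, 24, 34, 63, 92, 106, 108, 109, 108, 106, 96]
[1.70952821e-02 1.28117206e+02]
[ 0.43309096 -0.01026578  0.08      ] [0.46711703 0.17638778 0.08      ] unit yaw -0.18031534659566273
[ 0.43050154 -0.01371714  0.08      ] [0.46267591 0.18073684 0.08      ] 0.1970978010506632 [0.44658872 0.08350985 0.08      ]
relay top [array([0.54822777, 0.05023028, 0.2354    ]), array([0.55253961, 0.07638402, 0.2354    ]), array([0.51486035, 0.05599111, 0.2354    ]), array([0.51910017, 0.08167429, 0.2354    ])]
```

```bash
python3 - <<'E'
from h import *
c=load('w2.png'); g=cv2.cvtColor(c['frame'],6).astype(float)
def cross(a,x0,T):
    for i in range(len(a)-1):
        if (a[i]-T)*(a[i+1]-T)<=0 and a[i]!=a[i+1]: return x0+i+(T-a[i])/(a[i+1]-a[i])
R=[];
bl=[cross(g[v,296:312],296,80) for v in range(218,244,3)]; br=[cross(g[v,338:352],338,65) for v in range(218,244,3)]
bb=[cross(g[243:258,u],243,60) for u in range(308,342,4)]; bt=[cross(g[196:208,u],196,60) for u in range(308,342,4)]
print(np.round(bl,1),np.round(br,1),np.round(bb,1),np.round(bt,1))
u=(np.median(bl)+np.median(br))/2
back=onz(c,u,np.median(bb),.03); front=onz(c,u,np.median(bt),.006)
print('back',back,'front base',front)
cx=np.cos(-.16),np.sin(-.16)
print('socket',back[:2]-.022*np.array(cx),front[:2]+.022*np.array(cx))
print('rim rows', [ [round(x,1) for x in [cross(g[120:134,u],120,185)] if x] for u in range(205,446,20)])
for u in (300,320,340): print(u,g[250:300,u].astype(int).tolist())
print(g[300,270:372].astype(int).tolist())
E
```

```text
[300.3 300.8 300.7 301.  301.2 301.5 301.5 301.6 301.8] [344.9 344.8 344.9 344.9 344.7 344.6 344.6 344.6 344.6] [247.9 247.9 248.  248.  247.9 247.9 248.  248.  248. ] [202.4 202.4 202.3 202.4 202.4 202.4 202.4 202.4 202.4]
back [0.55465191 0.06535494 0.03      ] front base [0.51240923 0.07242838 0.006     ]
socket [0.53293291 0.06885994] [0.53412823 0.06892338]
rim rows [[np.float64(126.8)], [np.float64(126.9)], [np.float64(126.9)], [np.float64(126.4)], [], [], [], [], [], [], [], [np.float64(126.4)], [np.float64(126.7)]]
300 [159, 159, 159, 159, 158, 145, 107, 63, 46, 48, 48, 48, 48, 46, 48, 47, 47, 48, 49, 48, 46, 48, 48, 47, 47, 48, 47, 52, 58, 66, 77, 83, 89, 92, 96, 94, 95, 95, 94, 94, 94, 91, 72, 45, 32, 35, 36, 33, 31, 37]
320 [104, 104, 105, 106, 105, 99, 76, 52, 48, 48, 48, 48, 49, 48, 45, 49, 49, 48, 48, 49, 47, 49, 49, 50, 48, 49, 45, 51, 57, 69, 81, 86, 91, 92, 95, 95, 93, 93, 94, 92, 95, 91, 69, 39, 23, 25, 21, 23, 25, 21]
340 [103, 106, 105, 105, 105, 97, 74, 53, 47, 48, 49, 48, 48, 47, 48, 48, 47, 48, 48, 47, 49, 49, 49, 51, 47, 46, 47, 50, 58, 73, 82, 87, 89, 93, 93, 94, 93, 93, 94, 94, 93, 92, 70, 45, 31, 30, 33, 34, 37, 37]
[77, 78, 76, 78, 78, 78, 79, 76, 78, 77, 78, 78, 79, 75, 61, 35, 18, 24, 51, 72, 81, 88, 90, 94, 93, 94, 93, 93, 90, 73, 39, 21, 21, 23, 22, 22, 19, 24, 22, 22, 22, 21, 23, 24, 22, 22, 23, 25, 22, 23, 19, 19, 25, 22, 23, 22, 27, 23, 23, 21, 24, 24, 23, 26, 23, 20, 23, 26, 24, 22, 36, 69, 90, 94, 94, 94, 92, 92, 91, 89, 83, 74, 53, 25, 14, 35, 58, 74, 78, 77, 78, 76, 77, 77, 78, 79, 77, 77, 78, 78, 77, 78]
```

```bash
python3 - <<'E'
from h import *
c=load('w2.png'); x=np.array([np.cos(-.163),np.sin(-.163)]); y=np.array([-x[1],x[0]])
tcp=np.array([.5363,.0664])
for n,u,v,z,d in [('rel edge',320.3,279,.2353,.018),('rel patch',320.3,292.3,.2353,.0122),('sock back',323,248,.03,-.022),('sock front',323,202.4,.006,.022)]:
    p=onz(c,u,v,z)[:2]+d*x-tcp; print(n,p@x,p@y)
E
```

```text
rel edge -0.000541751796726287 -0.0006084265745583524
rel patch -0.00040557667853249386 -0.0006128118273256672
sock back -0.0036820514217149425 0.0020254967435691224
sock front -0.0025658431404143992 0.0021529535197568274
```

Emit:
{"api": "play_rows", "payload": {"steps": [[[0.27, -0.27, 4, 0, 0, 0, 0], [0.27, -0.27, 8, 0, 0, 0, 0], [0.27, -0.27, 12.2, 0, 0, 0, 0], [0.27, -0.27, 12.2, 0, 0, 0, 0], [0.27, -0.27, 12.2, 0, 0, 0, 0], [0.27, -0.27, 12.2, 0, 0, 0, 0]]]}}

```text
time_s: 6.58
ee_pos: [0.5352, 0.0694, 0.0808]
eef_rot: [3.139, 0.001, 1.407]
force: [-0.8, -0.3, -0.4]
grip_width: 0.0277
```

```bash
python3 - <<'E'
from h import *
c=snap('wrist','w3.png'); o=ctrl.get_obs(); print(o['ee_pos'],o['eef_rot'])
f=cv2.convertScaleAbs(c['frame'][100:400,180:460],alpha=1.5); cv2.imwrite('pics/w3c.png',cv2.resize(f,None,fx=2,fy=2))
E
```

```text
[0.53552869 0.06943045 0.08130088] [3.13756142e+00 3.16439659e-04 1.40693054e+00]
```

View pics/w3c.png

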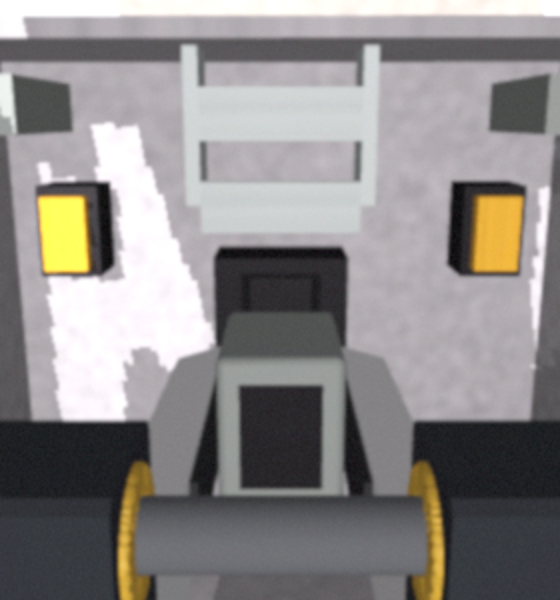

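The crop shows the relay (cols 221–341) centred over the socket block (216–346), and the hole's front edge at crop row ~275. Next I'll check the fore-aft offset.

```bash
python3 - <<'E'
from h import *
c=load('w3.png'); g=cv2.cvtColor(c['frame'],6).astype(int); o=ctrl.get_obs(); print(o['ee_pos'],o['eef_rot'],o['force'],o['joint_vel'].round(3))
print('col321 rows215-305',g[215:305,321].tolist()); print('row 244 cols',g[244,280:362].tolist()); print('row300',g[300,280:362].tolist())
tcp=o['ee_pos'][:2]; a=o['eef_rot'][2]-np.pi/2; x=np.array([np.cos(a),np.sin(a)]); y=np.array([-x[1],x[0]])
for v in (224,226,228,230,237,238,239): p=onz(c,321,v,.03)[:2]-tcp; print('mouth plane',v,p@x,p@y)
for v in (280,281,282,292,293): p=onz(c,320.8,v,o['ee_pos'][2]+.035)[:2]-tcp; print('relay top',v,p@x,p@y)
E
```

```text
[0.53552869 0.06943045 0.08130088] [3.13756142e+00 3.16439659e-04 1.40693054e+00] [ 0.10831682  0.07688719 -1.12026972] [-0.001 -0.008  0.004 -0.001 -0.011 -0.007]
col321 rows215-305 [136, 128, 118, 114, 116, 117, 116, 106, 73, 31, 16, 14, 13, 16, 25, 31, 34, 30, 31, 32, 28, 29, 26, 27, 29, 31, 32, 32, 32, 30, 33, 33, 31, 32, 30, 31, 29, 31, 31, 28, 36, 48, 54, 54, 55, 55, 55, 53, 55, 57, 54, 55, 55, 56, 54, 54, 53, 53, 56, 55, 57, 53, 57, 66, 79, 89, 97, 101, 103, 106, 105, 105, 105, 105, 105, 105, 102, 79, 45, 28, 26, 29, 30, 26, 26, 27, 24, 25, 28, 24]
row 244 cols [118, 114, 115, 115, 116, 114, 101, 69, 38, 31, 29, 32, 29, 32, 27, 33, 29, 29, 30, 30, 27, 19, 22, 21, 22, 26, 32, 30, 32, 32, 31, 28, 28, 31, 32, 29, 33, 31, 29, 30, 33, 30, 30, 33, 30, 32, 32, 30, 31, 31, 30, 30, 30, 32, 31, 25, 23, 19, 20, 22, 23, 33, 28, 30, 29, 32, 29, 29, 30, 29, 32, 29, 42, 76, 104, 117, 117, 117, 118, 120, 119, 119]
row300 [86, 88, 87, 84, 70, 43, 21, 30, 60, 79, 93, 99, 104, 105, 104, 104, 104, 105, 99, 78, 43, 26, 26, 27, 25, 27, 28, 26, 28, 26, 26, 27, 25, 28, 27, 29, 26, 26, 27, 25, 26, 27,
[... 191 characters left out ...]
11313030591194 -0.00019474120097121006
mouth plane 226 -0.02579859581379605 -0.00019604058711374773
mouth plane 228 -0.02448056264341007 -0.00019734343161668981
mouth plane 230 -0.02315901680836449 -0.0001986497483052783
mouth plane 237 -0.018505740465811285 -0.00020324940151572767
mouth plane 238 -0.01783742447057477 -0.00020391001601327772
mouth plane 239 -0.01716821254494965 -0.00020457151611678268
relay top 280 -0.018661099418512288 -0.0004837617094628252
relay top 281 -0.018219519086736278 -0.00048425601239614045
relay top 282 -0.017777329213045343 -0.0004847509976477523
relay top 292 -0.013321626082396973 -0.0004897386906424852
relay top 293 -0.012872647118339657 -0.0004902412755697324
```

```bash
python3 - <<'E'
from h import *
o=ctrl.get_obs(); a=o['eef_rot'][2]-np.pi/2; x=np.array([np.cos(a),np.sin(a)]); y=np.array([-x[1],x[0]])
p=o['ee_pos'][:2]-.0011*x+.0003*y; print(p)
for z in (.06,.052,.034): mv([*p,z],1.408)
E
```

```text
[0.53449236 0.06990588]
[0.03, -0.12, 2.13] [0.004, 0.0, -0.001] t 6.63
[0.03, -0.12, 2.93] [0.004, 0.0, -0.001] t 6.63
[0.03, -0.13, 4.73] [0.004, 0.0, -0.001] t 6.63
```

Emit:
{"api": "play_rows", "payload": {"steps": [[[0.03, -0.12, 0.5, 0.004, 0, 0, 0], [0.03, -0.12, 1, 0.004, 0, 0, 0], [0.03, -0.12, 1.7, 0.004, 0, 0, 0], [0.03, -0.12, 2.3, 0.004, 0, 0, 0], [0.03, -0.12, 2.6, 0.004, 0, 0, 0], [0.03, -0.12, 2.9, 0.004, 0, 0, 0], [0.03, -0.12, 3.2, 0.004, 0, 0, 0], [0.03, -0.12, 3.5, 0.004, 0, 0, 0], [0.03, -0.12, 3.5, 0.004, 0, 0, 0]]]}}

```text
time_s: 7.38
ee_pos: [0.5343, 0.0699, 0.0457]
eef_rot: [-3.141, 0.0, 1.407]
force: [-0.2, -1.0, -0.9]
grip_width: 0.028
```

Emit:
{"api": "play_rows", "payload": {"steps": [[[0, 0, 0.4, 0, 0, 0, 0], [0, 0, 0.7, 0, 0, 0, 0], [0, 0, 1.0, 0, 0, 0, 0], [0, 0, 1.15, 0, 0, 0, 0], [0, 0, 1.25, 0, 0, 0, 0], [0, 0, 1.25, 0, 0, 0, 0], [0, 0, 1.25, 0, 0, 0, 0]]]}}

```text
time_s: 7.97
ee_pos: [0.5344, 0.0698, 0.0349]
eef_rot: [-3.141, 0.001, 1.407]
force: [-11.8, -0.9, 25.6]
grip_width: 0.0279
```

Seated: the TCP is at z = 0.0349 against the expected 0.035. Now I'll release and rise.

Emit:
{"api": "play_rows", "payload": {"steps": [[[0, 0, 0, 0, 0, 0, 0.6], [0, 0, 0, 0, 0, 0, 0.6], [0, 0, 0, 0, 0, 0, 0.6], [0, 0, 0, 0, 0, 0, 0.6], [0, 0, -1, 0, 0, 0, 0.6], [0, 0, -3, 0, 0, 0, 0.6], [0, 0, -6, 0, 0, 0, 0.6], [0, 0, -10, 0, 0, 0, 0.6], [0, 0, -14, 0, 0, 0, 0.6], [0, 0, -18, 0, 0, 0, 0.4], [0, 0, -22, 0, 0, 0, 0.2], [0, 0, -27.5, 0, 0, 0, 0], [0, 0, -27.5, 0, 0, 0, 0], [0, 0, -27.5, 0, 0, 0, 0]]]}}

```text
time_s: 9.13
ee_pos: [0.5352, 0.07, 0.3147]
eef_rot: [3.135, -0.001, 1.407]
force: [-0.2, 0.8, 0.1]
grip_width: 0.0264
```

```bash
cat >> h.py <<'E'
UC=np.array([.5343,.0698]); UY=-.163
def U(x,y,z):
    c,s=np.cos(UY),np.sin(UY); return np.array([UC[0]+c*x-s*y,UC[1]+s*x+c*y,z])
E
python3 - <<'E'
from h import *
t=load('top0.png')
for th in np.arange(1.6,1.95,.05):
    L=U(.08-.17*np.cos(th),.1,.08+.17*np.sin(th));R=U(.08-.17*np.cos(th),-.1,.08+.17*np.sin(th)); print(round(th,2),proj(t,L).round(1),proj(t,R).round(1))
c=snap('wrist','w4.png'); o=ctrl.get_obs(); print(o['ee_pos'],o['eef_rot'])
mv(U(.20,-.05,.30),1.408);mv(U(.20,-.05,.205),1.408);mv(U(-.05,-.05,.205),1.408)
f=cv2.convertScaleAbs(c['frame'],alpha=1.3);cv2.imwrite('pics/w4b.png',f)
E
```

```text
1.6 [246.6 151.5] [362.7 166.6]
1.65 [247.4 146.7] [363.3 161.8]
1.7 [248.2 142. ] [363.9 157. ]
1.75 [249.  137.4] [364.5 152.4]
1.8 [249.8 133. ] [365.  147.9]
1.85 [250.7 128.8] [365.5 143.6]
1.9 [251.6 124.6] [366.  139.4]
[0.53466159 0.06996391 0.31175528] [ 3.13881791e+00 -1.82521966e-04  1.40700450e+00]
[-5.01, 19.97, 1.23] [0.003, -0.0, -0.001] t 9.18
[-5.01, 19.94, 10.73] [0.003, -0.0, -0.001] t 9.18
[-5.03, -5.06, 10.66] [0.003, -0.0, -0.001] t 9.18
```

View pics/w4b.png

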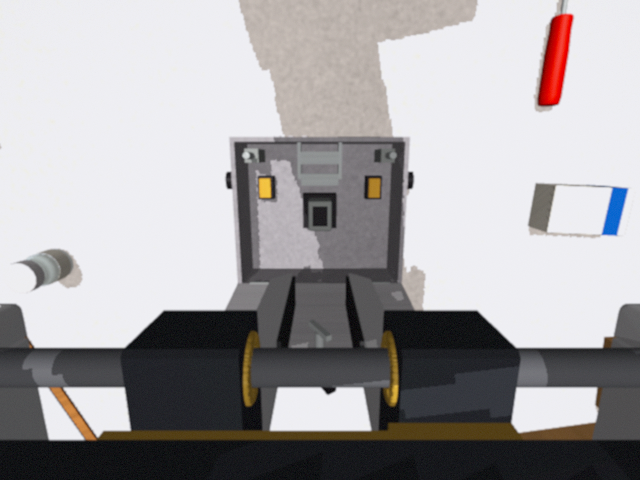

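The wrist view shows the relay standing square in the socket at (320,212), and the panel is at about 1.68 rad. Now I'll go over it and behind it.

Emit:
{"api": "play_rows", "payload": {"steps": [[[-5, 4, 0.5, 0.003, 0, 0, 0], [-5, 8, 0.5, 0.003, 0, 0, 0], [-5, 12, 0.5, 0.003, 0, 0, 0], [-5, 16.5, 0.5, 0.003, 0, 0, 0], [-5, 16.5, 0.5, 0.003, 0, 0, 0], [-5, 16.5, 0.5, 0.003, 0, 0, 0], [-5, 16.5, 0.5, 0.003, 0, 0, 0], [-5, 16.5, 4, 0.003, 0, 0, 0], [-5, 16.5, 7.5, 0.003, 0, 0, 0], [-5, 16.5, 11.2, 0.003, 0, 0, 0], [-5, 16.5, 11.2, 0.003, 0, 0, 0], [-5, 16.5, 11.2, 0.003, 0, 0, 0]]]}}

```text
time_s: 10.18
ee_pos: [0.6884, -0.0059, 0.2]
eef_rot: [-3.139, 0.0, 1.407]
force: [0.5, 0.4, 0.2]
grip_width: 0.0002
```

```bash
python3 - <<'E'
from h import *
mv(U(-.05,-.05,.2),1.408); print(ctrl.get_obs()['qpos'].round(2))
E
```

```text
[-0.04, -21.43, 0.06] [-0.003, 0.0, -0.001] t 10.18
[-0.06  0.63  1.06  0.    1.45 -1.47]
```

Emit:
{"api": "play_rows", "payload": {"steps": [[[0, -1.3, 0, 0, 0, 0, 0], [0, -2.6, 0, 0, 0, 0, 0], [0, -3.9, 0, 0, 0, 0, 0], [0, -5.2, 0, 0, 0, 0, 0], [0, -6.5, 0, 0, 0, 0, 0], [0, -7.8, 0, 0, 0, 0, 0], [0, -9.1, 0, 0, 0, 0, 0], [0, -10.4, 0, 0, 0, 0, 0], [0, -11.7, 0, 0, 0, 0, 0], [0, -13, 0, 0, 0, 0, 0], [0, -14.3, 0, 0, 0, 0, 0], [0, -15.6, 0, 0, 0, 0, 0], [0, -16.9, 0, 0, 0, 0, 0], [0, -18.2, 0, 0, 0, 0, 0], [0, -19.5, 0, 0, 0, 0, 0], [0, -20.8, -0.2, 0, 0, 0, 0], [0, -22, -1, 0, 0, 0, 0], [0, -22, -1, 0, 0, 0, 0]]]}}

```text
time_s: 11.68
ee_pos: [0.4713, 0.0302, 0.215]
eef_rot: [3.138, -0.001, 1.408]
force: [1.4, 0.4, 0.6]
grip_width: 0.0003
```

```bash
python3 - <<'E'
from h import *
print(ctrl.get_obs()['force']); mv(U(-.055,0,.25),1.408)
E
```

```text
[1.3625336  0.39040813 0.60045502]
[4.93, 0.09, -3.49] [0.003, -0.001, -0.0] t 11.68
```

Emit:
{"api": "play_rows", "payload": {"steps": [[[4.9, 0, -3.5, 0.003, 0, 0, 1], [4.9, 0, -3.5, 0.003, 0, 0, 1], [4.9, 0, -3.5, 0.003, 0, 0, 1], [4.9, 0, -3.5, 0.003, 0, 0, 1], [4.9, 0, -3.5, 0.003, 0, 0, 1], [4.9, 0, -3.5, 0.003, 0, 0, 1], [4.9, 0, -3.5, 0.003, 0, 0, 1], [4.9, 0, -3.5, 0.003, 0, 0, 1], [4.9, 0, -3.5, 0.003, 0, 0, 1], [4.9, 0, -3.5, 0.003, 0, 0, 1], [4.9, 0, -3.5, 0.003, 0, 0, 1], [4.9, 0, -3.5, 0.003, 0, 0, 1], [4.9, 0, -3.5, 0.003, 0, 0, 1], [4.9, 0, -3.5, 0.003, 0, 0, 1], [4.9, 0, -3.5, 0.003, 0, 0, 1], [4.9, 0, -3.5, 0.003, 0, 0, 1], [4.9, 0, -3.5, 0.003, 0, 0, 1], [4.9, 0, -3.5, 0.003, 0, 0, 1], [4.9, 0, -3.5, 0.003, 0, 0, 1], [4.9, 0, -3.5, 0.003, 0, 0, 1]]]}}

```text
time_s: 13.35
ee_pos: [0.4791, 0.0786, 0.2501]
eef_rot: [3.141, -0.001, 1.408]
force: [-0.1, 0.0, -0.5]
grip_width: 0.094
```

```bash
python3 - <<'E'
from h import *
c=snap('wrist','w5.png'); o=ctrl.get_obs(); print(o['ee_pos'],o['eef_rot'])
print('fastener top exp',proj(c,U(-.055,0,.121)),'front corners at .0745.. z', proj(c,U(-.0895,.1,.097)),proj(c,U(-.0895,-.1,.097)))
E
```

```text
[0.47909638 0.07858036 0.2500728 ] [ 3.14126443e+00 -8.77614812e-04  1.40793830e+00]
fastener top exp [321.06154136 239.87392923] front corners at .0745.. z [429.53830311 197.51316603] [212.28531965 197.77811243]
```

View pics/w5.png

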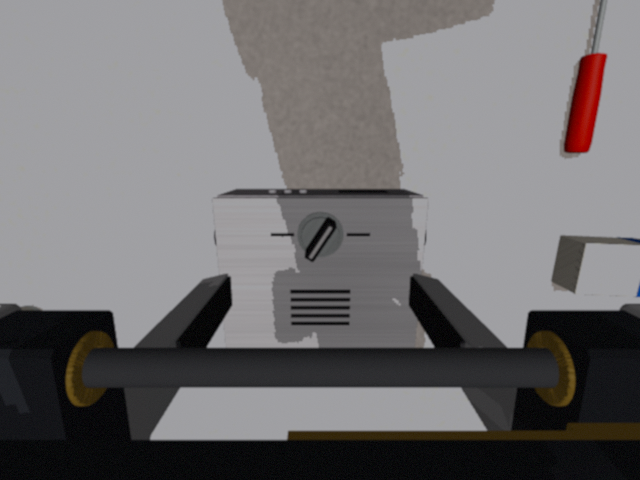

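The panel rests shut. The fastener wing is at (321,239), where predicted, and the slot is turned about 0.96 rad. I'll measure it more precisely.

```bash
python3 - <<'E'
from h import *
c=load('w5.png'); g=cv2.cvtColor(c['frame'],6)
m=np.zeros_like(g); m[215:265,296:346]=(g[215:265,296:346]<60)*255
k=max(cv2.findContours(m,0,1)[0],key=cv2.contourArea); r=cv2.minAreaRect(k); b=cv2.boxPoints(r); print(r)
W=np.array([onz(c,*q,.119)[:2] for q in b]); e=sorted([W[1]-W[0],W[2]-W[1]],key=np.linalg.norm)
l=e[1]; print('ctr',W.mean(0),'exp',U(-.055,0,0)[:2],'len',[np.linalg.norm(q) for q in e],'wing dir yaw',np.arctan2(l[1],l[0])%np.pi, 'phi',(np.arctan2(l[1],l[0])-np.pi/2-UY)%np.pi)
E
```

```text
((320.0, 238.99998474121094), (13.867504119873047, 47.149513244628906), 33.690067291259766)
ctr [0.47974695 0.07769118] exp [0.48002903 0.07872535] len [np.float64(0.012176429981601546), np.float64(0.04220414087651533)] wing dir yaw 2.3962682427990263 phi 0.9884719160041298
```

```bash
python3 - <<'E'
from h import *
mv([.4798,.0785,.104],.82)
E
```

```text
[-0.01, 0.07, 14.61] [0.0, -0.001, 0.588] t 13.4
```

Emit:
{"api": "play_rows", "payload": {"steps": [[[0, 0.1, 4, 0, 0, 0.59, 0.7], [0, 0.1, 7, 0, 0, 0.59, 0.6], [0, 0.1, 9, 0, 0, 0.59, 0.5], [0, 0.1, 10, 0, 0, 0.59, 0.5], [0, 0.1, 11, 0, 0, 0.59, 0.5], [0, 0.1, 12.5, 0, 0, 0.59, 0.5], [0, 0.1, 13.5, 0, 0, 0.59, 0.5], [0, 0.1, 14.6, 0, 0, 0.59, 0.5], [0, 0.1, 14.6, 0, 0, 0.59, 0.5], [0, 0.1, 14.6, 0, 0, 0.59, 0], [0, 0.1, 14.6, 0, 0, 0.59, 0], [0, 0.1, 14.6, 0, 0, 0.59, 0], [0, 0.1, 14.6, 0, 0, 0.59, 0], [0, 0.1, 14.6, 0, 0, 0.59, 0], [0, 0.1, 14.6, 0, 0, 0.59, 0], [0, 0.1, 14.6, 0, 0, 0.59, 0]]], "force": 12}}

```text
time_s: 14.73
ee_pos: [0.4806, 0.0789, 0.1044]
eef_rot: [3.141, -0.002, 0.818]
force: [3.5, 3.6, -0.5]
grip_width: 0.0099
```

Emit:
{"api": "play_rows", "payload": {"steps": [[[0, 0, 0, 0, 0, 0.1, 0], [0, 0, 0, 0, 0, 0.2, 0], [0, 0, 0, 0, 0, 0.3, 0], [0, 0, 0, 0, 0, 0.4, 0], [0, 0, 0, 0, 0, 0.5, 0], [0, 0, 0, 0, 0, 0.6, 0], [0, 0, 0, 0, 0, 0.7, 0], [0, 0, 0, 0, 0, 0.8, 0], [0, 0, 0, 0, 0, 0.9, 0], [0, 0, 0, 0, 0, 0.98, 0], [0, 0, 0, 0, 0, 0.98, 0], [0, 0, 0, 0, 0, 0.98, 0], [0, 0, 0, 0, 0, 0.98, 0]]]}}

```text
time_s: 15.82
ee_pos: [0.4817, 0.0791, 0.1047]
eef_rot: [-3.139, -0.004, -0.162]
force: [9.3, 2.1, -3.9]
grip_width: 0.0105
```

Emit:
{"api": "play_rows", "payload": {"steps": [[[0, 0, 0, 0, 0, 0, 0.5], [0, 0, 0, 0, 0, 0, 0.5], [0, 0, 0, 0, 0, 0, 0.5], [0, 0, 0, 0, 0, 0, 0.5], [0, 0, -3, 0, 0, 0, 0.5], [0, 0, -6, 0, 0, -0.1, 1], [0, 0, -10, 0, 0, -0.2, 1], [0, 0, -10, 0, 0, -0.2, 1], [0, 0, -10, 0, 0, -0.2, 1], [0, 0, -10, 0, 0, -0.2, 1]]]}}

```text
time_s: 16.65
ee_pos: [0.4808, 0.0788, 0.2039]
eef_rot: [-3.14, -0.004, 0.037]
force: [0.4, -0.1, -0.0]
grip_width: 0.0739
```

```bash
python3 - <<'E'
from h import *
c=snap('wrist','w6.png'); o=ctrl.get_obs(); print(o['ee_pos'],o['eef_rot'],proj(c,U(-.055,0,.12)))
cv2.imwrite('pics/w6b.png',cv2.convertScaleAbs(c['frame'],alpha=1.3))
E
```

```text
[0.48065024 0.07883136 0.20341529] [-3.13982080e+00 -2.71227210e-03  3.68540547e-02] [318.97936503 251.02116997]
```

View pics/w6b.png

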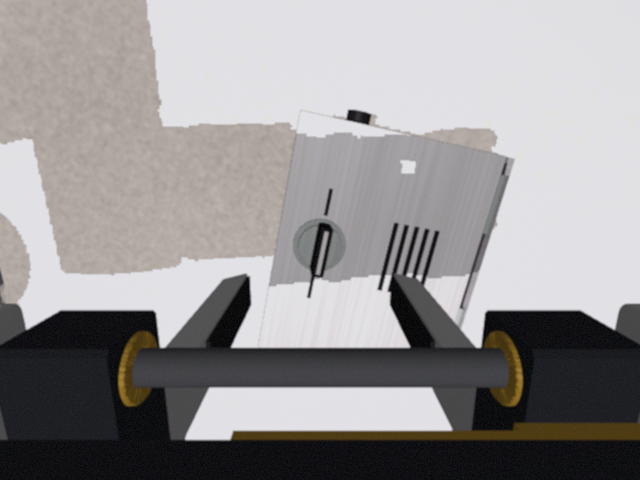

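The slot, from (326,225) to (315,275), lies along the index marks, from (330,190) to (309,297), within about 0.03 rad. Now I'll press with shut fingers.

Emit:
{"api": "play_rows", "payload": {"steps": [[[0, 0, 0, 0, 0, 0.2, 0], [0, 0, 2, 0, 0, 0.2, 0], [0, 0, 4, 0, 0, 0.2, 0], [0, 0, 5, 0, 0, 0.2, 0], [0, 0, 6, 0, 0, 0.2, 0], [0, 0, 7, 0, 0, 0.2, 0], [0, 0, 7.5, 0, 0, 0.2, 0], [0, 0, 7.5, 0, 0, 0.2, 0], [0, 0, 7.5, 0, 0, 0.2, 0], [0, 0, 7.5, 0, 0, 0.2, 0], [0, 0, 8, 0, 0, 0.2, 0], [0, 0, 8.3, 0, 0, 0.2, 0], [0, 0, 8.6, 0, 0, 0.2, 0], [0, 0, 8.9, 0, 0, 0.2, 0], [0, 0, 9.1, 0, 0, 0.2, 0], [0, 0, 9.1, 0, 0, 0.2, 0], [0, 0, 9.1, 0, 0, 0.2, 0]]], "force": 30}}

```text
time_s: 18.12
ee_pos: [0.4803, 0.0792, 0.1126]
eef_rot: [-3.139, -0.001, -0.163]
force: [-8.3, 1.1, 10.8]
grip_width: 0.0004
```

Emit:
{"api": "play_rows", "payload": {"steps": [[[0, 0, 0.15, 0, 0, 0, 0], [0, 0, 0.25, 0, 0, 0, 0], [0, 0, 0.3, 0, 0, 0, 0], [0, 0, 0.3, 0, 0, 0, 0], [0, 0, 0.3, 0, 0, 0, 0], [0, 0, 0.3, 0, 0, 0, 0]]]}}

```text
time_s: 18.62
ee_pos: [0.4801, 0.0793, 0.1109]
eef_rot: [-3.139, -0.001, -0.163]
force: [-12.4, -0.3, 21.7]
grip_width: 0.0005
```

```bash
python3 - <<'E'
from h import *
a=snap('side','s9.png')['frame'][170:310,250:450]; w=snap('wrist','w9.png')['frame'][150:450,160:480]
print(ctrl.get_obs()['ee_pos'],ctrl.get_obs()['force'])
C=np.zeros((600,800,3),np.uint8); C[:336,:480]=cv2.resize(a,None,fx=2.4,fy=2.4); C[300:600,480:800]=w; cv2.imwrite('pics/f9.png',cv2.convertScaleAbs(C,alpha=1.4))
E
```

```text
[0.48010235 0.07932999 0.11096581] [-11.94897752  -0.37841877  22.55135787]
```

View pics/f9.png

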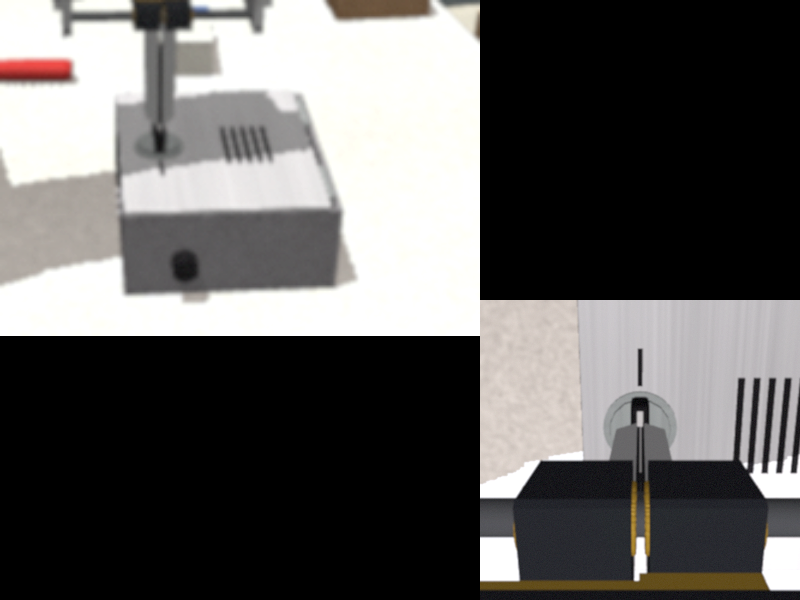

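The side view (left) shows the panel flush on the frame with no front gap, at (120..340,210). The wrist view shows the slot in line with the index mark (col 640). The push is steady at 22 N, so I'm handing in.

```bash
python3 -c "
from h import *
print(ctrl.hand_in())"
```

```text
the job is handed in; nothing more can be done
None
```

I did all four steps and handed the job in at about 18.7 s with the fingers still pressing on the fastener. The hand-in gave no verdict.

- **Relay:** I took the smaller of the two look-alikes and plugged it in. The tool stopped at z = 0.0349 m against the 0.035 m expected when fully home, and a later picture showed the relay square in the socket. With the panel shut I could not check it again.
- **Panel:** I swung it shut from behind, and it settled on its plungers.
- **Fastener:** I turned it about 0.98 rad clockwise. The slot was in line with the index marks to about 0.03 rad, judged by eye from the picture.
- **Final press:** The shut fingers hold the wing top at z = 0.111 m, which is the height for home, with a steady upward reaction of about 22 N. The last pictures show no gap at the front edge and the slot still in line.
- **Bystanders:** I saw nothing touch the jar, carton or screwdriver, but I did not measure their positions at the end.

No check failed. The only disagreements were 1–3 mm differences between position estimates, which I corrected from close up before plugging in the relay.

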